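# Bed a clamped punch block down on its parallels

### The arm

A 6-joint arm with a two-finger parallel gripper is mounted at the origin on the work surface. World frame = base frame: x ahead of the robot, y to its left, z up, the work surface at z = 0. Lengths are in mm, angles in rad, forces in N, time in s.
With the tool pointing down it reaches from about 300 to 1000 mm from the base axis. Payload 5.1 kg.
Tool frame: the origin (TCP) lies midway between the tips of the shut fingers; the grasp point (between the pads) lies 19 mm behind it; z points along the fingers, y is the direction in which the jaws open and shut (so a half turn about z gives the same grasp; the last joint's range is limited). The gripper opens to 95 mm and grips with 3 to 60 N. Pads are 20 mm wide; open, the fingers measure 119 mm over their backs; the gripper's body (75 mm by 180 mm) begins 59 mm behind the grasp point.
Start: joints at [-1.305, 0.124, 1.65, -0, 1.367, -0.083], TCP at [222.118, -610.859, 214.656] pointing down, gripper open.
Joint ranges: [-2.61, 2.61], [-1.02, 2.33], [0.03, 2.71], [-1.35, 4.49], [0.32, 2.68], [-2.91, 2.91]. Speed limits (rad/s): [2.57, 2.57, 3.14, 3.14, 3.14, 3.14].

### API

Orientations are given as a rotation vector (axis times angle).
In Python, from plant import robot gives the robot as it stands.
- The arm moves only by the tool carry_out, never from a script. Its argument "deltas" is a list of rows, each a list of 7 numbers: the shift along the tool's x, y, z in m, then the turn, a rotation vector about the tool's x, y, z in degrees, then the opening in per cent of the stroke, from 0 (shut) to 100 (fully open). In form: [[x, y, z, wx, wy, wz, claw], ...]. A call has 1 to 10 rows; each row is the pose to reach, as a shift and turn from the pose measured when the call began, along the tool's axes at that moment; what a row does not reach only later rows make up. A row lasts 1/12 s, in which the tool goes at most 41.7 mm and 7.16 degrees, less where a joint would pass 70% of its speed; a pose out of reach is approached as far as the arm can. A call with a gripper value outside its range is refused whole. The fingers move at their own pace and stop on an object; "newtons" is the grip in N (left out, the last holds). Time passes only in rows, so rows that repeat a pose let the fingers close. It gives the time, the measured TCP pose, the force and the opening at its end, in the units of the state.
- robot.sense(): the state, without advancing time (a new reading comes with each control period).
- robot.snapshot(name): name is "side" or "top"; returns the picture (420x560x3 uint8, red, green, blue); there is no depth.
- robot.camera_params(name): a dict with "mtx" (3x3 intrinsics, pixels), "rvec" (rotation vector, rad) and "tvec" (3), from world to camera coordinates, as OpenCV has them. Camera axes: x right, y down, z forward; pixel columns grow to the right and rows downward; lengths in mm; the calibration is good to about 2 mm. A picture is of the moment at which its call begins. camera_params takes no time and is no camera call.
- robot.sign_off(): hands the job in, once; it reports no verdict.
Trained networks look in the newest picture that a camera, given by its name, has taken for a name from the list of things; names that differ only in an ending like _2 or _b are one class to them, and where a whole thing is asked for, a point or a joint stands for the part that bears it (a point fixed in the world has none). Each returns a list of dicts, best first, with "conf" (0 to 1); they miss things now and then, are a little off and sometimes report something else, mostly with a low value. They report only what shows in the picture. A call takes as long as a camera call.
- robot.find_in(query, camera): "rect" ([centre column, centre row, width, height] in pixels, round what is visible of it).
- robot.trace(query, camera): "pixels" (420x560 bool, what is visible of it) and "rect" ([centre column, centre row, width, height] in pixels, round what is visible of it).
- robot.tip_of(query, camera): "at" ([column, row] in pixels: a listed point, or the origin of a listed thing).
The state is a dict: "clock": time; "joint_positions": joint angles; "joint_vel": joint speeds; "effort": joint torques, N m; "tool_pos": TCP position; "tool_rot": TCP orientation; "ft_force": force on the tool from outside, world axes, zero at the start; "wrist_torque": the same for the moment, N m; "width": finger opening in mm.
Only numpy, scipy, OpenCV 4.12 (cv2) and the standard library are available. Lean on these libraries where they do the work, as an engineer would, in place of code of your own. Each camera call takes 0.05 s, during which the arm holds its last target.

### The job

On the archive's repair bench an aluminium punch block is clamped in the vise but sits high, so the two steel parallel strips beneath it still slide. With the short hand tamper, press or tap the block down firmly on the middle of its rib, without hammering, until it grips both strips and neither slides; then check this by giving a light push of about 3 N on an end of each strip, first the strip by the moving jaw and then the one by the fixed jaw. Finish with the tamper standing upright on the bench, and leave the other things on the bench where they are.

Things in the scene. Friction and masses are not known exactly. Their poses are not given: they have to be found in the camera images.
- vise: Low dark-grey machine vise fixed to the bench, base 220 x 120 x 12 mm. Origin: centre of its underside; own x runs across the jaws, from the moving jaw (screw side, nearer the robot) to the fixed jaw; own y along the jaws. Bed top at z = 30 mm. Bed and jaws 100 mm long in y; jaw tops at z = 66 mm, jaw faces at x = -28 and +28 mm. Screw with cross bar out to x = -150 mm, z = 46 mm.
- block: Aluminium punch block between the jaws, 56 (x) x 80 (y) mm, 26 mm high, with a raised rib 20 (x) x 70 (y) x 8 mm along the middle of its top, four dark bores beside it. Origin: centre of its underside; axes as the vise's. Held by jaw friction: it starts 4 to 9 mm above the strips. About 10 N slides it down and it stays where left; fully down, its underside is 46 mm above the bench, within 1 mm.
- block_top (a point): Middle of the top of the block's rib, 34 mm above its underside: press here (80 mm above the bench when fully down). Merely touching the strips does not grip them: it stays gripping them (each with more than 4 N) only after a hard press of 20 to 25 N, held a moment, not just a short peak. Once down, it gives only some 0.5 mm in 20 N; 40 N marks the block.
- strip_near: Plain steel parallel strip, 10 (x) x 150 (y) x 16 mm high, loose on the vise's bed under the block, along the moving jaw (its centre line at x = -22.5 mm in the vise's frame). Origin: centre of its underside; long axis y. Its ends stick out some 25 mm past the jaws and the bed at both ends, 30 to 46 mm above the bench. Loose, it slides along y at about 1 N; gripped, it stands a push of 3 N.
- strip_far: The same strip along the fixed jaw (its centre line at x = +22.5 mm in the vise's frame).
- tamper: Short upright hand tamper, 98 mm high, about 0.2 kg: white nylon foot 30 mm across and 22 mm high, tapering to a plain round aluminium stem 22 mm across that runs up to the top. Stands on the bench to the left or right of the vise. Origin: centre of the underside of its foot; z up along the stem.
- paste_jar: Bystander: glass paste jar with a steel cap, 52 mm across, 75 mm high; leave it alone.
- spare_bar: Bystander: spare steel bar 16 x 150 x 10 mm lying on the bench; leave it alone.
- wrench: Bystander: steel wrench 160 mm long; leave it alone.
- driver: Bystander: screwdriver with wooden handle; leave it alone.
- tape: Bystander: roll of paper tape, 90 mm across, 24 mm high; leave it alone.
- carton: Bystander: small beige carton 90 x 120 x 50 mm; leave it alone.

How it is judged (in metres and radians):
On the way, in this order (a step that is already met when the one before it is completed fails the run):
1. the block has been pressed down with the tamper so that it bears on both strips with more than 4 N each (contact force between block and strip_near above 4 N and contact force between block and strip_far above 4 N), for 0.2 s.
2. an end of the strip by the moving jaw is pushed with more than 2 N (fingers or tamper) while the block grips it (contact force between any of the fingers, tamper and strip_near above 2 N and contact force between block and strip_near above 4 N), for 0.1 s.
3. then the strip by the fixed jaw likewise (contact force between any of the fingers, tamper and strip_far above 2 N and contact force between block and strip_far above 4 N), for 0.1 s.
At the end, for the whole second after the job is handed in: The block bears on both strips with more than 4 N each; both strips are still under it, their middles within 20 mm of the vise's middle; the tamper stands still and upright (within 0.1 rad) on the bench (all of step 1 and y of strip_near in the frame of vise between -0.02 and 0.02 m and y of strip_far in the frame of vise between -0.02 and 0.02 m and height (world z) of tamper between -0.005 and 0.005 m and angle between tamper's own z axis and vertical below 0.1 rad and linear speed of tamper below 0.02 m/s); the robot touches nothing.
It fails at once if the block is hammered or pressed with more than 40 N (contact force between tamper and block above 40 N).
It fails at once if the block is pressed with the fingers or arm instead of the tamper (contact force between any of the fingers, the arm and block above 2 N).
It fails at once if a strip is pushed with more than 15 N (contact force between any of the fingers, tamper and strip_near above 15 N or contact force between any of the fingers, tamper and strip_far above 15 N).
It fails at once if another thing on the bench is moved more than 20 mm (distance of any of paste_jar, spare_bar, wrench, driver, tape, carton from where it was at the start of the episode above 0.02 m).
It also fails if it takes over 72 s, if anything falls off the work surface, if the arm or the gripper's body presses on something with over 40 N, if the wrist force passes 120 N, or if a joint passes its speed limit or range.

## Working session

There is one attempt and no reset: what is moved stays moved. The work goes in short steps, Python scripts to look and compute and a tool call to move; the robot and the scene stay as the last step left them, time stands still between calls to the robot, and variables do not carry over. Pictures are saved under pics/ and viewed, and the job is handed in when it is done.

Besides the shell and the picture viewer there is one more tool, called as name(argument=value, ...), one argument or row to a line, values as JSON. carry_out: Moves the arm, as the interface text tells. Its arguments: {"type":"object","properties":{"deltas":{"type":"array"},"newtons":{"type":"number"}},"required":["deltas"]}

```bash
ls; mkdir -p pics; python3 - <<'E'
from plant import robot
import cv2
print(robot.sense())
for c in ("side","top"):
    im=robot.snapshot(c); cv2.imwrite(f"pics/{c}0.png",im[:,:,::-1])
    print(c,robot.camera_params(c))
    for q in ["vise","block","block_top","strip_near","strip_far","tamper","paste_jar","spare_bar","wrench","driver","tape","carton"]:
        try:
            f=robot.find_in(q,c)[:2]; t=robot.tip_of(q,c)[:2] 
        except Exception as e: print(q,e); continue
        print(q,[(round(d['conf'],2),[round(float(v)) for v in d['rect']]) for d in f],[(round(d['conf'],2),[round(float(v),1) for v in d['at']]) for d in t])
print(robot.sense()['clock'])
E
```

```text
pics
{'clock': 0.0, 'joint_positions': array([-1.30464324e+00,  1.24500131e-01,  1.65163838e+00,  5.87395547e-06,
        1.36746493e+00, -8.25956463e-02]), 'joint_vel': array([ 0.0009803 , -0.00020986,  0.00107756,  0.00104229,  0.00069685,
        0.00127272]), 'effort': array([-2.36122032e-03, -4.17609322e+01, -3.59927845e+01,  7.74015742e-02,
        4.92833974e-02, -1.48173767e-04]), 'tool_pos': array([ 221.93296285, -610.27988531,  213.41130649]), 'tool_rot': array([-3.09197909e+00, -5.44691943e-01,  2.80304469e-04]), 'ft_force': array([-0.35451468, -0.51497902,  0.04500898]), 'wrist_torque': array([-0.02155534,  0.04971819,  0.04517929]), 'width': 95.25347620670593}
side {'mtx': array([[407.33906909,   0.        , 279.77373504],
       [  0.        , 407.33906909, 210.72116739],
       [  0.        ,   0.        ,   1.        ]]), 'rvec': array([ 0.90017724, -2.60437238,  0.99560372]), 'tvec': array([417.50683434, 247.35860992, 948.85490317])}
vise [] [(0.9, [273.2, 194.4])]
block [(0.57, [272, 180, 30, 30])] [(0.6, [273.4, 180.6])]
block_top [(0.67, [271, 178, 33, 27]), (0.62
[... 1127 characters left out ...]
202.7, 157.2])]
block_top [(0.83, [316, 186, 30, 25])] [(0.74, [315.5, 184.4])]
strip_near [(0.57, [320, 196, 50, 13])] [(0.61, [389.1, 153.8])]
strip_far [(0.66, [313, 178, 48, 13])] []
tamper [(0.58, [201, 220, 13, 12])] [(0.61, [207.0, 221.1])]
paste_jar [(0.72, [403, 204, 22, 22])] [(0.64, [400.9, 202.9])]
spare_bar [(0.52, [205, 155, 46, 19])] [(0.74, [203.5, 158.9])]
wrench [(0.55, [392, 153, 38, 48]), (0.43, [200, 220, 15, 16])] [(0.6, [388.0, 149.7])]
driver [(0.56, [214, 278, 51, 42])] [(0.77, [210.4, 275.7])]
tape [(0.58, [414, 283, 34, 30]), (0.47, [318, 195, 65, 86])] [(0.67, [413.2, 277.0])]
carton [(0.91, [143, 178, 49, 37])] [(0.87, [146.5, 184.9]), (0.67, [316.0, 183.2])]
2.5
```

View pics/side0.png

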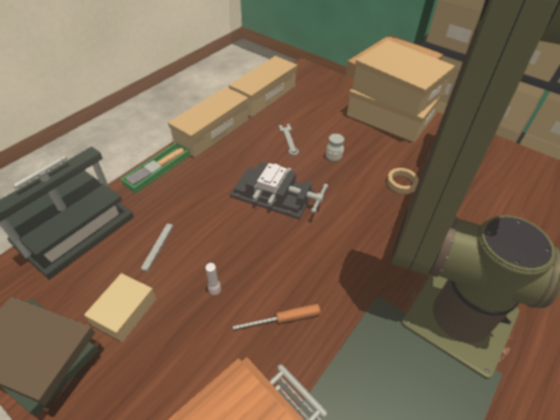

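View pics/top0.png

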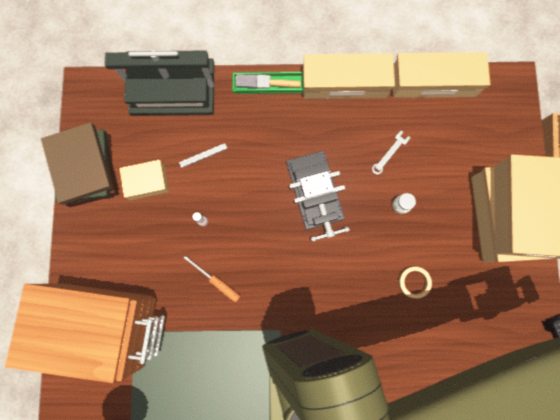

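```bash
python3 - <<'E'
import cv2
a=cv2.imread('pics/top0.png')[140:300,180:440]; cv2.imwrite('pics/topz.png',cv2.resize(a,None,fx=3,fy=3,interpolation=cv2.INTER_CUBIC))
a=cv2.imread('pics/side0.png')[120:310,190:350]; cv2.imwrite('pics/sidez.png',cv2.resize(a,None,fx=3,fy=3,interpolation=cv2.INTER_CUBIC))
E
```

```text
(no output)
```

View pics/topz.png

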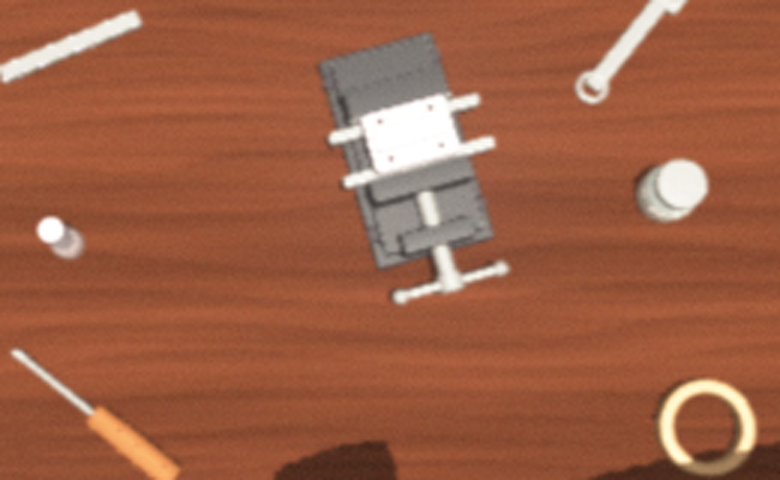

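View pics/sidez.png

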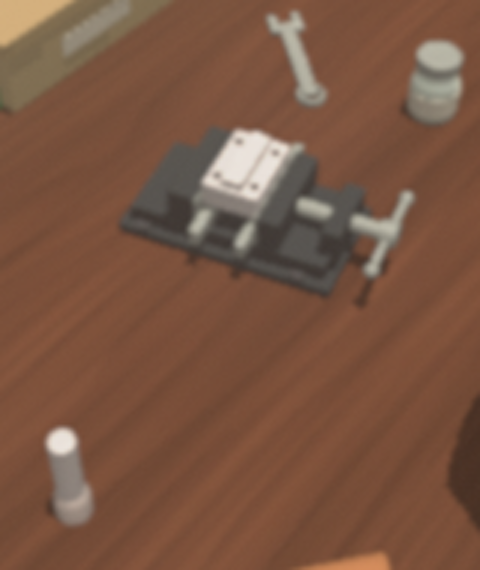

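The top view shows the tamper at about (197,217), its top, left of the vise. The vise is at about (317,194), its block's rib near (316,184). Strip ends stick out at (291..345, 175..200). The side view agrees. The next step is to triangulate.

```bash
cat > h.py <<'E'
import numpy as np, cv2
from plant import robot
P={c:robot.camera_params(c) for c in ("side","top")}
def pm(c):
    R=cv2.Rodrigues(P[c]['rvec'])[0]; return R,np.array(P[c]['tvec']).reshape(3),np.array(P[c]['mtx'])
def tri(ps,pt):
    M=[]
    for c in("side","top"):
        R,t,K=pm(c); M.append(K@np.c_[R,t])
    X=cv2.triangulatePoints(M[0],M[1],np.array(ps,float).reshape(2,1),np.array(pt,float).reshape(2,1)); X=X[:3,0]/X[3,0]
    return X
def onz(c,p,z):
    R,t,K=pm(c); d=R.T@np.linalg.inv(K)@np.array([*p,1.]); o=-R.T@t
    return o+d*(z-o[2])/d[2]
def proj(c,X):
    return cv2.projectPoints(np.atleast_2d(np.array(X,float)),P[c]['rvec'],P[c]['tvec'],P[c]['mtx'],None)[0].reshape(-1,2)
E
python3 - <<'E'
from h import *
np.set_printoptions(precision=1,suppress=True)
zt=lambda x,y:(180+(x+.5)/3-.5,140+(y+.5)/3-.5); zs=lambda x,y:(190+(x+.5)/3-.5,120+(y+.5)/3-.5)
print('tamper top',tri(zs(62,440),zt(51,230)),onz('side',zs(62,440),98),onz('top',zt(51,230),98))
print('tip',tri((214.2,291.2),(207,221.1)),onz('side',(214.2,291.2),0))
print('foot c z11',tri(zs(73,502),zt(67,242)))
print('blocktop',tri((269.4,174.5),(315.5,184.4)),tri(zs(246,165),zt(411,134)),'net', tri((271,178),(316,186)))
# strip ends, top centre at z 46
for n,a in dict(nL=(347,181),nR=(494,143),fL=(332,137),fR=(479,100)).items(): print(n,onz('top',zt(*a),46))
for n,a in dict(nL=(241,240),fL=(197,230)).items(): print(n,onz('side',zs(*a),46))
for n,a in dict(fl=(319,64),fr=(431,34),nl=(381,268),nr=(494,238)).items(): print(n,onz('top',zt(*a),12))
for n,a in dict(a=(122,226),b=(330,294)).items(): print(n,onz('side',zs(*a),5))
for n,a in dict(tape=(414,283),jar=(402,205),w=(392,153)).items(): print(n,onz('top',a,20))
print(onz('top',zt(15,350),10),onz('top',zt(178,472),10),onz('top',zt(100,415),10))
E
```

```text
tamper top [496.5 297.7  96.8] [496.1 298.3  98. ] [496.2 297.3  98. ]
tip [502.8 291.7 -27.9] [492.9 303.4   0. ]
foot c z11 [497.3 298.5   8.5]
blocktop [589.2 -34.3  78.4] [588.  -38.9  75.8] net [586.9 -37.1  64.3]
nL [548.4  21.6  46. ]
nR [ 584.3 -122.1   46. ]
fL [592.2  35.4  46. ]
fR [ 627.4 -109.    46. ]
nL [549.5  17.5  46. ]
fL [589.  33.  46.]
fl [675.2  46.6  12. ]
fr [705.2 -67.3  12. ]
nl [467.3 -11.5  12. ]
nr [ 495.7 -123.8   12. ]
a [674.9  45.3   5. ]
b [466.2 -10.6   5. ]
tape [ 306.3 -316.5   20. ]
jar [ 534.3 -294.8   20. ]
w [ 693.9 -273.6   20. ]
[391.4 347.3  10. ] [272.6 187.8  10. ] [327.7 263.5  10. ]
```

```bash
cat > ov.py <<'E'
from h import *
import sys
def ov(cx,cy,a,bz,name):
    c,s=np.cos(np.radians(a)),np.sin(np.radians(a))
    W=lambda p:[cx+c*p[0]-s*p[1],cy+s*p[0]+c*p[1],p[2]]
    def rect(x0,x1,y0,y1,z): return [W(p) for p in((x0,y0,z),(x1,y0,z),(x1,y1,z),(x0,y1,z))]
    L=[(rect(-110,110,-60,60,12),(0,255,0)),(rect(-110,110,-60,60,0),(0,160,0)),(rect(-10,10,-35,35,bz),(0,0,255)),(rect(-28,28,-40,40,bz-8),(255,0,0)),
       (rect(-27.5,-17.5,-75,75,46),(0,255,255)),(rect(17.5,27.5,-75,75,46),(0,255,255))]
    outs=[]
    for cam,(u0,v0,w,h) in dict(top=(270,135,100,120),side=(220,150,120,80)).items():
        im=cv2.imread(f'pics/{cam}0.png')[v0:v0+h,u0:u0+w]; k=6 if cam=='side' else 5
        im=cv2.resize(im,None,fx=k,fy=k,interpolation=cv2.INTER_CUBIC)
        for r,col in L:
            q=((proj(cam,r)-[u0,v0]+.5)*k-.5).round().astype(int); cv2.polylines(im,[q.reshape(-1,1,2)],True,col,1)
        cv2.imwrite(f'pics/{name}_{cam}.png',im)
if __name__=='__main__': ov(*map(float,sys.argv[1:5]),sys.argv[5])
E
python3 ov.py 586.5 -39.5 14.5 86 ovA
```

```text
(no output)
```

View pics/ovA_top.png

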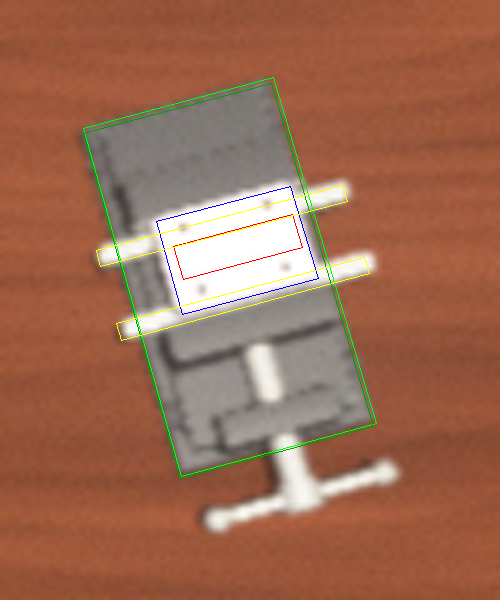

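View pics/ovA_side.png

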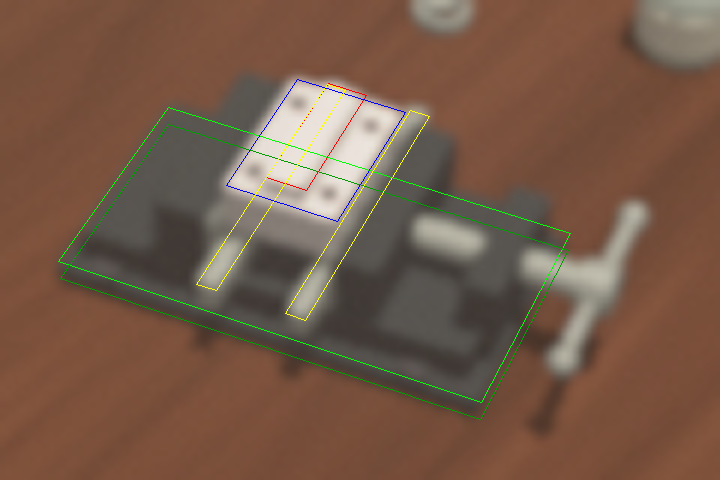

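The overlay fits in both pictures: vise at (586.5, −39.5), yaw 14.5°. The rib top is about 86 mm up. The tamper is at (496, 298).

```bash
cat > d.py <<'E'
from h import *
from scipy.spatial.transform import Rotation as Ro
import sys
np.set_printoptions(precision=2,suppress=True)
YAW=14.5; C=np.array([586.5,-39.5]); a=np.radians(YAW); X=np.array([np.cos(a),np.sin(a)]); Y=np.array([-np.sin(a),np.cos(a)])
Rt=np.c_[np.r_[X,0],np.r_[-Y,0],[0,0,-1]]
def go(p):
    s=robot.sense(); R=Ro.from_rotvec(s['tool_rot']).as_matrix()
    d=R.T@(np.array(p)-s['tool_pos'])/1000; w=np.degrees(Ro.from_matrix(R.T@Rt).as_rotvec())
    print('target',np.array(p),'delta',np.array2string(d,precision=4),w)
def vf(x,y,z): return [*(C+x*X+y*Y),z]
def st():
    s=robot.sense(); p=s['tool_pos']; q=p[:2]-C
    f=s['ft_force']; print('t',round(s['clock'],2),'tcp',p,'vise',q@X,q@Y,'F',f,'Fv',f[:2]@X,f[:2]@Y,'w',round(s['width'],1),'tau',s['wrist_torque'],'j',s['joint_positions'])
if __name__=='__main__':
    st()
    m=sys.argv[1]; v=list(map(float,sys.argv[2:5]))
    go(v if m=='w' else vf(*v))
E
python3 d.py w 496.3 297.8 175
```

```text
t 2.5 tcp [ 222.14 -610.84  214.67] vise -495.8106233063301 -461.909467154545 F [-0.22  0.49  0.64] Fv -0.09187154016410912 0.5272982202697588 w 95.2 tau [ 0.03  0.01 -0.02] j [-1.3   0.12  1.65  0.    1.37 -0.08]
target [496.3 297.8 175. ] delta [ 0.5682 -0.7602  0.0397] [-0.   -0.    5.49]
```

carry_out(
  deltas=[
    [0.568, -0.76, 0.01, 0, 0, 5.5, 100],
    [0.568, -0.76, 0.01, 0, 0, 5.5, 100],
    [0.568, -0.76, 0.01, 0, 0, 5.5, 100],
    [0.568, -0.76, 0.01, 0, 0, 5.5, 100],
    [0.568, -0.76, 0.01, 0, 0, 5.5, 100],
    [0.568, -0.76, 0.01, 0, 0, 5.5, 100],
    [0.568, -0.76, 0.01, 0, 0, 5.5, 100],
    [0.568, -0.76, 0.01, 0, 0, 5.5, 100],
    [0.568, -0.76, 0.01, 0, 0, 5.5, 100],
    [0.568, -0.76, 0.01, 0, 0, 5.5, 100],
  ],
)

```text
clock: 3.33
tool_pos: [342.5, -210.2, 210.5]
tool_rot: [3.116, 0.394, 0.001]
ft_force: [0.3, -0.3, 0.3]
width: 95.1
```

```bash
python3 d.py w 496.3 297.8 175
```

```text
t 3.33 tcp [ 342.51 -210.2   210.51] vise -278.95462051120006 -104.17372489047892 F [ 0.34 -0.27  0.3 ] Fv 0.2569700846480407 -0.3460930741566721 w 95.1 tau [ 0.01 -0.03 -0.08] j [-0.68 -0.47  2.17  0.    1.43  0.63]
target [496.3 297.8 175. ] delta [ 0.2755 -0.4537  0.0353] [ 0.05 -0.05 -0.07]
```

carry_out(
  deltas=[
    [0.2755, -0.4537, 0.02, 0, 0, 0, 100],
    [0.2755, -0.4537, 0.02, 0, 0, 0, 100],
    [0.2755, -0.4537, 0.02, 0, 0, 0, 100],
    [0.2755, -0.4537, 0.02, 0, 0, 0, 100],
    [0.2755, -0.4537, 0.02, 0, 0, 0, 100],
    [0.2755, -0.4537, 0.02, 0, 0, 0, 100],
    [0.2755, -0.4537, 0.02, 0, 0, 0, 100],
    [0.2755, -0.4537, 0.02, 0, 0, 0, 100],
    [0.2755, -0.4537, 0.02, 0, 0, 0, 100],
    [0.2755, -0.4537, 0.02, 0, 0, 0, 100],
  ],
)

```text
clock: 4.17
tool_pos: [462.9, 189.1, 194.9]
tool_rot: [3.116, 0.396, 0.003]
ft_force: [1.2, -0.2, 1.1]
width: 95.1
```

```bash
python3 d.py w 496.3 297.8 175
```

```text
t 4.17 tcp [462.88 189.08 194.93] vise -62.450048906574544 252.25500358578262 F [ 1.25 -0.21  1.06] Fv 1.1582218698164293 -0.5119236277763224 w 95.1 tau [-0.04 -0.03 -0.01] j [ 0.28 -0.2   2.   -0.    1.34  1.6 ]
target [496.3 297.8 175. ] delta [ 0.0595 -0.0969  0.0199] [ 0.06 -0.11 -0.02]
```

carry_out(
  deltas=[
    [0.0595, -0.0969, 0.02, 0, 0, 0, 100],
    [0.0595, -0.0969, 0.02, 0, 0, 0, 100],
    [0.0595, -0.0969, 0.02, 0, 0, 0, 100],
    [0.0595, -0.0969, 0.02, 0, 0, 0, 100],
    [0.0595, -0.0969, 0.02, 0, 0, 0, 100],
    [0.0595, -0.0969, 0.02, 0, 0, 0, 100],
  ],
)

```text
clock: 4.67
tool_pos: [496.1, 297.4, 174.8]
tool_rot: [3.115, 0.396, 0.002]
ft_force: [-0.3, -0.3, 0.2]
width: 95.3
```

```bash
python3 d.py w 496.3 297.8 56; python3 - <<'E'
from h import *
for c,(u0,v0) in dict(side=(130,180),top=(130,150)).items():
    im=robot.snapshot(c)[:,:,::-1][v0:v0+160,u0:u0+160]; cv2.imwrite(f'pics/pre_{c}.png',cv2.resize(im,None,fx=3,fy=3))
E
```

```text
t 4.67 tcp [496.1  297.39 174.84] vise -3.168708911124915 348.78844881492523 F [-0.33 -0.3   0.2 ] Fv -0.3927178824162114 -0.20369034848749312 w 95.3 tau [ 0.05  0.02 -0.02] j [ 0.45 -0.01  1.85 -0.    1.29  1.77]
target [496.3 297.8  56. ] delta [ 0.0001 -0.0005  0.1188] [ 0.09 -0.07 -0.01]
```

View pics/pre_side.png

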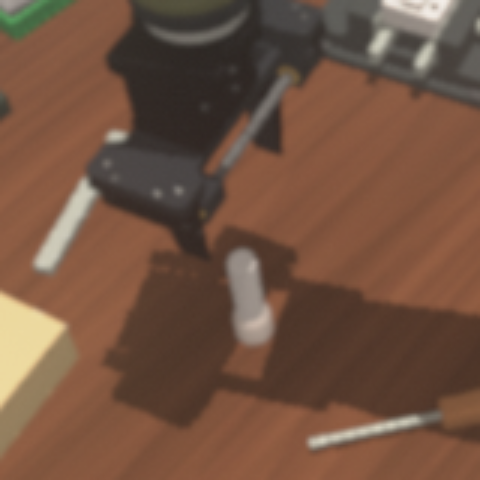

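View pics/pre_top.png

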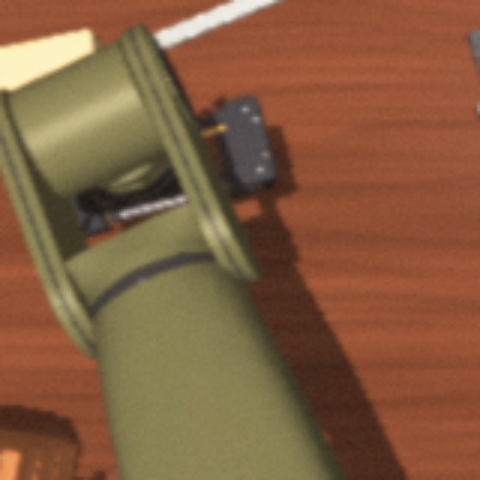

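The tamper's top is between the two fingers and below them, with the carton clear. Descending now.

carry_out(
  deltas=[
    [0, -0.0005, 0.03, 0, 0, 0, 100],
    [0, -0.0005, 0.06, 0, 0, 0, 100],
    [0, -0.0005, 0.09, 0, 0, 0, 100],
    [0, -0.0005, 0.119, 0, 0, 0, 100],
    [0, -0.0005, 0.119, 0, 0, 0, 100],
    [0, -0.0005, 0.119, 0, 0, 0, 100],
  ],
)

```text
clock: 5.27
tool_pos: [495.5, 295.6, 55.6]
tool_rot: [3.115, 0.391, -0.0]
ft_force: [-0.1, 0.0, 0.8]
width: 94.7
```

carry_out(
  deltas=[
    [0, 0, 0, 0, 0, 0, 30],
    [0, 0, 0, 0, 0, 0, 25],
    [0, 0, 0, 0, 0, 0, 20],
    [0, 0, 0, 0, 0, 0, 15],
    [0, 0, 0, 0, 0, 0, 10],
    [0, 0, 0, 0, 0, 0, 0],
    [0, 0, 0, 0, 0, 0, 0],
    [0, 0, 0, 0, 0, 0, 0],
    [0, 0, 0, 0, 0, 0, 0],
    [0, 0, 0, 0, 0, 0, 0],
  ],
  newtons=60,
)

```text
clock: 6.1
tool_pos: [495.4, 295.6, 55.5]
tool_rot: [3.115, 0.391, -0.001]
ft_force: [1.3, 0.1, -0.5]
width: 34.1
```

```bash
python3 d.py w 496.3 297.8 150
```

```text
t 6.1 tcp [495.43 295.57  55.52] vise -4.273428917021256 347.2009280486783 F [ 1.31  0.06 -0.49] Fv 1.2852728089038743 -0.2683315888960099 w 34.1 tau [ 0.02 -0.02 -0.01] j [ 0.45  0.12  1.94 -0.    1.08  1.77]
target [496.3 297.8 150. ] delta [ 0.0013 -0.0018 -0.0945] [ 0.1   0.04 -0.18]
```

carry_out(
  deltas=[
    [0.001, -0.002, 0, 0, 0, 0, 0],
    [0.001, -0.002, 0, 0, 0, 0, 0],
    [0.001, -0.002, 0, 0, 0, 0, 0],
    [0.001, -0.002, 0, 0, 0, 0, 0],
    [0.001, -0.002, 0, 0, 0, 0, 0],
    [0.001, -0.002, 0, 0, 0, 0, 0],
  ],
  newtons=60,
)

```text
clock: 6.6
tool_pos: [495.9, 297.8, 55.4]
tool_rot: [3.115, 0.391, -0.001]
ft_force: [-0.3, 0.0, -0.3]
width: 21.4
```

```bash
python3 d.py w 496.3 297.8 150
```

```text
t 6.6 tcp [495.87 297.81  55.45] vise -3.2853417552752178 349.2580227606158 F [-0.25  0.03 -0.3 ] Fv -0.23543229121098858 0.09085279753313093 w 21.4 tau [ 0.18 -0.03 -0.01] j [ 0.45  0.12  1.94 -0.    1.08  1.77]
target [496.3 297.8 150. ] delta [ 0.0003  0.0003 -0.0946] [ 0.1   0.04 -0.18]
```

Gripped: width 21.4 mm, foot 55.4 mm below the TCP. Lifting.

carry_out(
  deltas=[
    [0, 0, -0.03, 0, 0, 0, 0],
    [0, 0, -0.07, 0, 0, 0, 0],
    [0, 0, -0.11, 0, 0, 0, 0],
    [0, 0, -0.13, 0, 0, 0, 0],
    [0, 0, -0.13, 0, 0, 0, 0],
    [0, 0, -0.13, 0, 0, 0, 0],
  ],
)

```text
clock: 7.1
tool_pos: [496.4, 298.2, 186.5]
tool_rot: [3.116, 0.391, 0.003]
ft_force: [-0.8, -0.0, -2.0]
width: 21.5
```

```bash
python3 d.py v 0 0 180; python3 - <<'E'
from h import *
im=robot.snapshot('side')[:,:,::-1][150:310,130:290]; cv2.imwrite(f'pics/lift_side.png',cv2.resize(im,None,fx=3,fy=3))
E
```

```text
t 7.1 tcp [496.39 298.15 186.48] vise -2.697948697204426 349.4585212742497 F [-0.78 -0.05 -2.04] Fv -0.7645799391713082 0.14911193105134382 w 21.5 tau [ 0.01  0.05 -0.03] j [ 0.45 -0.01  1.84 -0.    1.31  1.77]
target [586.5 -39.5 180. ] delta [0.0038 0.3494 0.007 ] [ 0.09 -0.08 -0.18]
```

View pics/lift_side.png

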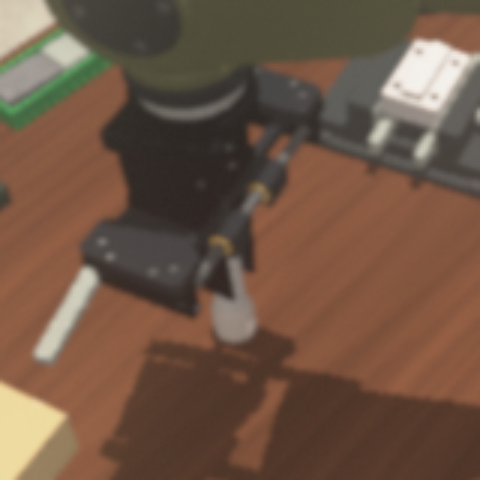

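Tamper held upright and clear of the bench (Fz −2 N, its weight). Moving over the block.

carry_out(
  deltas=[
    [0.004, 0.3494, 0.0, 0, 0, 0, 0],
    [0.004, 0.3494, 0.0, 0, 0, 0, 0],
    [0.004, 0.3494, 0.0, 0, 0, 0, 0],
    [0.004, 0.3494, 0.0, 0, 0, 0, 0],
    [0.004, 0.3494, 0.0, 0, 0, 0, 0],
    [0.004, 0.3494, 0.0, 0, 0, 0, 0],
    [0.004, 0.3494, 0.0, 0, 0, 0, 0],
    [0.004, 0.3494, 0.0, 0, 0, 0, 0],
    [0.004, 0.3494, 0.0, 0, 0, 0, 0],
    [0.004, 0.3494, 0.0, 0, 0, 0, 0],
  ],
)

```text
clock: 7.98
tool_pos: [584.2, -43.6, 180.9]
tool_rot: [3.116, 0.384, -0.013]
ft_force: [-0.1, -0.2, -1.6]
width: 20.9
```

```bash
python3 d.py v 0 0 151; python3 - <<'E'
from h import *
im=robot.snapshot('side')[:,:,::-1][90:250,190:350]; cv2.imwrite(f'pics/over_side.png',cv2.resize(im,None,fx=3,fy=3))
E
```

```text
t 7.98 tcp [584.17 -43.56 180.92] vise -3.268029200888815 -3.344909742573258 F [-0.13 -0.23 -1.55] Fv -0.18174338411507598 -0.1906298363078322 w 20.9 tau [ 0.    0.03 -0.  ] j [-0.16  0.01  1.83 -0.    1.31  1.16]
target [586.5 -39.5 151. ] delta [ 0.0035 -0.0034  0.0299] [ 0.06  0.49 -0.46]
```

View pics/over_side.png

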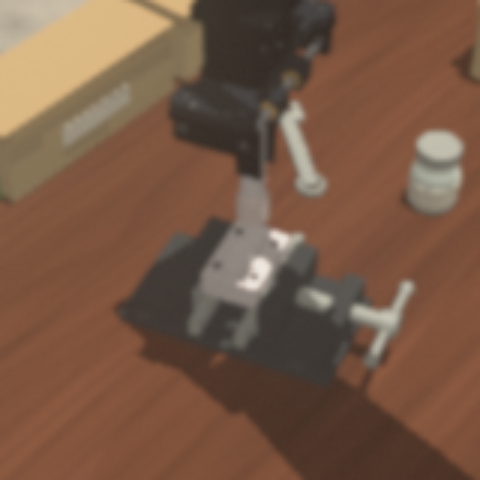

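The picture shows the tamper's foot just above the middle of the block. Centring it and lowering near contact.

carry_out(
  deltas=[
    [0.0035, -0.0035, 0.01, 0, 0, 0, 0],
    [0.0035, -0.0035, 0.02, 0, 0, 0, 0],
    [0.0035, -0.0035, 0.029, 0, 0, 0, 0],
    [0.0035, -0.0035, 0.029, 0, 0, 0, 0],
    [0.0035, -0.0035, 0.029, 0, 0, 0, 0],
  ],
)

```text
clock: 8.45
tool_pos: [585.0, -36.1, 150.2]
tool_rot: [-3.117, -0.389, 0.018]
ft_force: [0.1, 0.9, -1.0]
width: 21.5
```

```bash
python3 d.py v 0 0 145
```

```text
t 8.45 tcp [585.01 -36.12 150.24] vise -0.5978502857431016 3.6442794074435945 F [ 0.08  0.91 -0.95] Fv 0.3016282946021027 0.8626081926733353 w 21.5 tau [0.06 0.   0.04] j [-0.15  0.04  1.85 -0.    1.26  1.17]
target [586.5 -39.5 145. ] delta [0.0007 0.0036 0.0052] [-0.09  0.64 -0.29]
```

carry_out(
  deltas=[
    [0.0005, 0.003, 0.001, 0, 0.5, 0, 0],
    [0.0005, 0.003, 0.002, 0, 0.5, 0, 0],
    [0.0005, 0.003, 0.003, 0, 0.5, 0, 0],
    [0.0005, 0.003, 0.004, 0, 0.5, 0, 0],
    [0.0005, 0.003, 0.005, 0, 0.5, 0, 0],
    [0.0005, 0.003, 0.006, 0, 0.5, 0, 0],
    [0.0005, 0.003, 0.007, 0, 0.5, 0, 0],
    [0.0005, 0.003, 0.008, 0, 0.5, 0, 0],
  ],
)

```text
clock: 9.12
tool_pos: [586.3, -39.0, 142.6]
tool_rot: [-3.116, -0.388, 0.004]
ft_force: [-0.9, 0.9, 4.3]
width: 20.9
```

```bash
python3 d.py v 0 0 136
```

```text
t 9.12 tcp [586.29 -38.98 142.63] vise -0.07094912532842385 0.5577870216871149 F [-0.87  0.87  4.27] Fv -0.62744933405239 1.0613708130635466 w 20.9 tau [0.05 0.39 0.03] j [-0.16  0.04  1.86  0.    1.24  1.16]
target [586.5 -39.5 136. ] delta [0.0001 0.0006 0.0066] [-0.08  0.12 -0.29]
```

Contact, about 6 N net, with the rib at about 87 mm. Pressing on slowly.

carry_out(
  deltas=[
    [0, 0, 0.0006, 0, 0, 0, 0],
    [0, 0, 0.0012, 0, 0, 0, 0],
    [0, 0, 0.0018, 0, 0, 0, 0],
    [0, 0, 0.0024, 0, 0, 0, 0],
    [0, 0, 0.003, 0, 0, 0, 0],
    [0, 0, 0.0036, 0, 0, 0, 0],
  ],
)

```text
clock: 9.62
tool_pos: [586.4, -38.9, 140.2]
tool_rot: [-3.116, -0.389, 0.003]
ft_force: [-3.2, 1.0, 5.7]
width: 21.2
```

```bash
python3 d.py v 0 0 136
```

```text
t 9.62 tcp [586.45 -38.94 140.19] vise 0.08887792719781164 0.5562703713893905 F [-3.22  0.97  5.74] Fv -2.8794704691397723 1.7456767773682103 w 21.2 tau [ 0.1   0.73 -0.01] j [-0.16  0.05  1.86  0.    1.24  1.16]
target [586.5 -39.5 136. ] delta [-0.0001  0.0006  0.0042] [-0.07  0.11 -0.29]
```

carry_out(
  deltas=[
    [0, 0, 0.0014, 0, 0, 0, 0],
    [0, 0, 0.002, 0, 0, 0, 0],
    [0, 0, 0.0026, 0, 0, 0, 0],
    [0, 0, 0.0032, 0, 0, 0, 0],
    [0, 0, 0.0038, 0, 0, 0, 0],
    [0, 0, 0.0042, 0, 0, 0, 0],
  ],
)

```text
clock: 10.12
tool_pos: [586.4, -38.9, 136.9]
tool_rot: [-3.116, -0.389, 0.003]
ft_force: [-2.8, 1.1, 4.4]
width: 21.4
```

```bash
python3 d.py v 0 0 136
```

```text
t 10.12 tcp [586.43 -38.94 136.92] vise 0.06894841453163222 0.5644596598081495 F [-2.75  1.14  4.4 ] Fv -2.378247565695772 1.7912473617048679 w 21.4 tau [0.09 0.79 0.01] j [-0.16  0.05  1.86  0.    1.23  1.16]
target [586.5 -39.5 136. ] delta [-0.0001  0.0006  0.0009] [-0.07  0.11 -0.28]
```

carry_out(
  deltas=[
    [0, 0, 0.0012, 0, 0, 0, 0],
    [0, 0, 0.0016, 0, 0, 0, 0],
    [0, 0, 0.002, 0, 0, 0, 0],
  ],
)

```text
clock: 10.37
tool_pos: [586.4, -38.9, 135.9]
tool_rot: [-3.116, -0.389, 0.003]
ft_force: [-3.6, -0.0, 5.6]
width: 21.0
```

```bash
python3 d.py v 0 0 136
```

```text
t 10.37 tcp [586.45 -38.93 135.86] vise 0.09071197330724154 0.5700253392616266 F [-3.63 -0.02  5.65] Fv -3.523653611492408 0.8883878619750115 w 21.0 tau [0.12 0.78 0.01] j [-0.16  0.05  1.86  0.    1.23  1.16]
target [586.5 -39.5 136. ] delta [-0.0001  0.0006 -0.0001] [-0.07  0.12 -0.28]
```

carry_out(
  deltas=[
    [0, 0, 0.0012, 0, 0, 0, 0],
    [0, 0, 0.0015, 0, 0, 0, 0],
    [0, 0, 0.0018, 0, 0, 0, 0],
  ],
)

```text
clock: 10.62
tool_pos: [586.5, -38.9, 135.4]
tool_rot: [-3.116, -0.389, 0.003]
ft_force: [-4.5, 0.4, 9.6]
width: 21.0
```

```bash
python3 d.py v 0 0 136
```

```text
t 10.62 tcp [586.52 -38.91 135.41] vise 0.16576936842734646 0.5676255610987787 F [-4.51  0.42  9.6 ] Fv -4.259284658473478 1.5380547100568416 w 21.0 tau [0.15 1.04 0.03] j [-0.16  0.05  1.86  0.    1.23  1.16]
target [586.5 -39.5 136. ] delta [-0.0002  0.0006 -0.0006] [-0.07  0.12 -0.27]
```

carry_out(
  deltas=[
    [-0.0003, 0, 0.0016, 0, 0, 0, 0],
    [-0.0003, 0, 0.0019, 0, 0, 0, 0],
    [-0.0003, 0, 0.0022, 0, 0, 0, 0],
  ],
)

```text
clock: 10.87
tool_pos: [586.5, -38.9, 135.4]
tool_rot: [-3.116, -0.389, 0.003]
ft_force: [-5.5, 1.6, 10.4]
width: 21.4
```

```bash
python3 d.py v 0 0 136
```

```text
t 10.87 tcp [586.54 -38.93 135.36] vise 0.18193716217254913 0.5461313729946186 F [-5.48  1.64 10.35] Fv -4.895245024040463 2.9578918156019838 w 21.4 tau [ 0.23  1.24 -0.01] j [-0.16  0.05  1.86  0.    1.23  1.16]
target [586.5 -39.5 136. ] delta [-0.0002  0.0005 -0.0006] [-0.06  0.09 -0.27]
```

carry_out(
  deltas=[
    [-0.0006, 0, 0.0022, 0, 0, 0, 0],
    [-0.0006, 0, 0.0028, 0, 0, 0, 0],
    [-0.0006, 0, 0.0032, 0, 0, 0, 0],
    [-0.0006, 0, 0.0032, 0, 0, 0, 0],
  ],
)

```text
clock: 11.2
tool_pos: [586.6, -39.0, 135.4]
tool_rot: [-3.116, -0.389, 0.001]
ft_force: [-6.3, 1.1, 13.1]
width: 21.4
```

```bash
python3 d.py v 0 0 136
```

```text
t 11.2 tcp [586.56 -38.97 135.37] vise 0.19136766607190825 0.5023733770281332 F [-6.29  1.08 13.14] Fv -5.817864859380427 2.623589479208492 w 21.4 tau [0.28 1.47 0.03] j [-0.16  0.05  1.87  0.    1.23  1.16]
target [586.5 -39.5 136. ] delta [-0.0002  0.0005 -0.0006] [-0.06  0.02 -0.27]
```

carry_out(
  deltas=[
    [-0.001, 0, 0.0032, 0, 0, 0, 0],
    [-0.0015, 0, 0.0038, 0, 0, 0, 0],
    [-0.002, 0, 0.0044, 0, 0, 0, 0],
    [-0.002, 0, 0.0044, 0, 0, 0, 0],
  ],
)

```text
clock: 11.53
tool_pos: [586.3, -39.0, 135.3]
tool_rot: [-3.116, -0.389, -0.006]
ft_force: [-5.6, 2.9, 15.8]
width: 21.2
```

```bash
python3 d.py v 0 0 136
```

```text
t 11.53 tcp [586.28 -39.01 135.35] vise -0.08755233606839163 0.5317603908578297 F [-5.57  2.91 15.76] Fv -4.660454359107726 4.21332632907943 w 21.2 tau [ 0.59  1.26 -0.05] j [-0.16  0.05  1.87  0.    1.22  1.16]
target [586.5 -39.5 136. ] delta [ 0.0001  0.0005 -0.0007] [-0.04 -0.22 -0.26]
```

carry_out(
  deltas=[
    [-0.0015, 0, 0.0042, 0, 0.2, 0, 0],
    [-0.002, 0, 0.005, 0, 0.2, 0, 0],
    [-0.002, 0, 0.0056, 0, 0.2, 0, 0],
    [-0.002, 0, 0.0058, 0, 0.2, 0, 0],
    [-0.002, 0, 0.0058, 0, 0.2, 0, 0],
    [-0.002, 0, 0.0058, 0, 0.2, 0, 0],
  ],
)

```text
clock: 12.03
tool_pos: [586.2, -39.1, 135.3]
tool_rot: [-3.116, -0.389, -0.018]
ft_force: [-7.9, 2.5, 20.7]
width: 21.4
```

```bash
python3 d.py v 0 0 136
```

```text
t 12.03 tcp [586.16 -39.1  135.3 ] vise -0.23059635324616426 0.47037240748327014 F [-7.92  2.5  20.75] Fv -7.042345560795177 4.401900046451677 w 21.4 tau [0.64 1.92 0.02] j [-0.16  0.04  1.87  0.01  1.21  1.16]
target [586.5 -39.5 136. ] delta [ 0.0002  0.0005 -0.0007] [-0.01 -0.66 -0.26]
```

carry_out(
  deltas=[
    [-0.001, 0, 0.0058, 0, 0.2, 0, 0],
    [-0.001, 0, 0.006, 0, 0.2, 0, 0],
    [-0.001, 0, 0.0062, 0, 0.2, 0, 0],
    [-0.001, 0, 0.0062, 0, 0.2, 0, 0],
    [-0.001, 0, 0.0062, 0, 0.2, 0, 0],
    [-0.001, 0, 0.0062, 0, 0.2, 0, 0],
    [-0.001, 0, 0.0062, 0, 0.2, 0, 0],
    [-0.001, 0, 0.0062, 0, 0.2, 0, 0],
  ],
)

```text
clock: 12.7
tool_pos: [586.2, -39.1, 135.3]
tool_rot: [-3.115, -0.39, -0.026]
ft_force: [-11.9, 2.8, 24.7]
width: 21.1
```

```bash
python3 d.py v 0 0 136
```

```text
t 12.7 tcp [586.22 -39.08 135.26] vise -0.1683100576855846 0.4769951631698894 F [-11.87   2.82  24.74] Fv -10.785950349423155 5.7069023294735395 w 21.1 tau [ 0.64  2.75 -0.01] j [-0.16  0.04  1.88  0.01  1.21  1.16]
target [586.5 -39.5 136. ] delta [ 0.0002  0.0005 -0.0007] [-0.   -0.95 -0.24]
```

Net press about 22–27 N, held for around 1 s with no further travel. Releasing upward.

carry_out(
  deltas=[
    [0, 0, 0.003, 0, 0, 0, 0],
    [0, 0, 0, 0, 0, 0, 0],
    [0, 0, -0.005, 0, -0.9, 0, 0],
    [0, 0, -0.02, 0, -0.9, 0, 0],
    [0, 0, -0.045, 0, -0.9, 0, 0],
    [0, 0, -0.06, 0, -0.9, 0, 0],
    [0, 0, -0.06, 0, -0.9, 0, 0],
    [0, 0, -0.06, 0, -0.9, 0, 0],
  ],
)

```text
clock: 13.37
tool_pos: [585.7, -39.4, 195.4]
tool_rot: [3.117, 0.39, 0.003]
ft_force: [-0.5, 0.0, -1.6]
width: 21.3
```

```bash
python3 d.py v -22.5 115 195; python3 - <<'E'
from h import *
im=robot.snapshot('side')[:,:,::-1][70:250,190:350]; cv2.imwrite(f'pics/up_side.png',cv2.resize(im,None,fx=3,fy=3))
E
```

```text
t 13.37 tcp [585.73 -39.41 195.41] vise -0.7187839436722101 0.282451837353292 F [-0.52  0.01 -1.58] Fv -0.49865308207239 0.14376564924984328 w 21.3 tau [0.04 0.05 0.05] j [-0.16 -0.    1.81  0.    1.33  1.16]
target [535.92  66.2  195.  ] delta [-0.0223 -0.1146  0.0003] [ 0.03 -0.1  -0.24]
```

View pics/up_side.png

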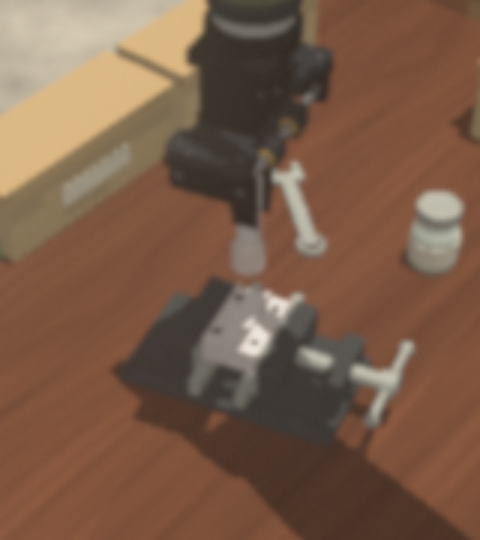

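The block is down flush, the tamper lifted clear. Going to the near strip's left end.

carry_out(
  deltas=[
    [-0.0223, -0.1146, 0, 0, 0, 0, 0],
    [-0.0223, -0.1146, 0, 0, 0, 0, 0],
    [-0.0223, -0.1146, 0, 0, 0, 0, 0],
    [-0.0223, -0.1146, 0.03, 0, 0, 0, 0],
    [-0.0223, -0.1146, 0.06, 0, 0, 0, 0],
    [-0.0223, -0.1146, 0.09, 0, 0, 0, 0],
    [-0.0223, -0.1146, 0.112, 0, 0, 0, 0],
    [-0.0223, -0.1146, 0.112, 0, 0, 0, 0],
    [-0.0223, -0.1146, 0.112, 0, 0, 0, 0],
  ],
)

```text
clock: 14.17
tool_pos: [532.5, 66.3, 79.0]
tool_rot: [-3.116, -0.39, 0.011]
ft_force: [-0.1, -0.6, -1.1]
width: 20.9
```

```bash
python3 d.py v -22.5 90 82; python3 - <<'E'
from h import *
im=robot.snapshot('side')[:,:,::-1][110:290,190:350]; cv2.imwrite(f'pics/n_side.png',cv2.resize(im,None,fx=3,fy=3))
im=robot.snapshot('top')[:,:,::-1][135:255,260:380]; cv2.imwrite(f'pics/n_top.png',cv2.resize(im,None,fx=4,fy=4))
E
```

```text
t 14.17 tcp [532.52  66.28  79.02] vise -25.772073097447148 115.93031239836449 F [-0.13 -0.56 -1.07] Fv -0.26858547714414 -0.5057961997825213 w 20.9 tau [ 0.03  0.01 -0.05] j [0.02 0.   2.02 0.   1.13 1.35]
target [542.18  42.    82.  ] delta [ 0.0034  0.0259 -0.0031] [-0.11  0.39 -0.24]
```

View pics/n_side.png

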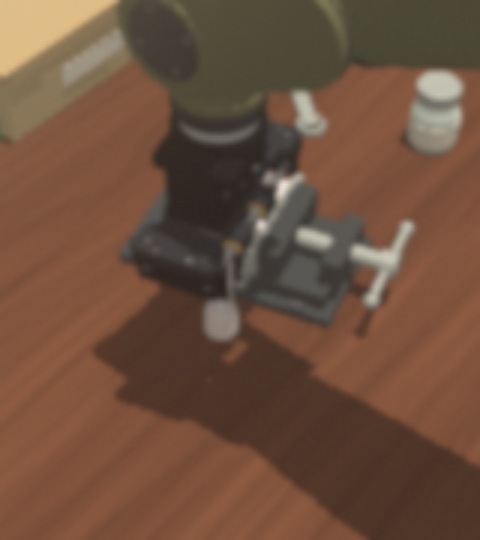

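View pics/n_top.png

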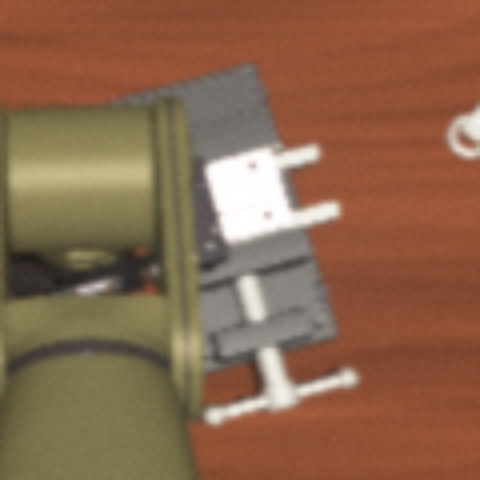

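Foot clear of the vise's side and heading for the near strip end. Approaching slowly.

carry_out(
  deltas=[
    [0.0034, 0.008, -0.003, 0, 0.4, 0, 0],
    [0.0034, 0.014, -0.003, 0, 0.4, 0, 0],
    [0.0034, 0.019, -0.003, 0, 0.4, 0, 0],
    [0.0034, 0.021, -0.003, 0, 0.4, 0, 0],
    [0.0034, 0.021, -0.003, 0, 0.4, 0, 0],
  ],
)

```text
clock: 14.68
tool_pos: [544.6, 46.0, 86.5]
tool_rot: [-3.117, -0.388, -0.013]
ft_force: [-0.7, -0.1, -2.1]
width: 21.3
```

```bash
python3 d.py v -22.5 90 82
```

```text
t 14.68 tcp [544.6   45.96  86.49] vise -19.163500589863848 93.2304935862759 F [-0.69 -0.06 -2.05] Fv -0.6838470825757026 0.11688226761925766 w 21.3 tau [0.05 0.04 0.01] j [-0.02  0.01  2.    0.    1.13  1.31]
target [542.18  42.    82.  ] delta [-0.0034  0.0032  0.0045] [ 0.   -0.49 -0.32]
```

carry_out(
  deltas=[
    [-0.0034, 0.001, 0.0045, 0, -0.4, 0, 0],
    [-0.0034, 0.002, 0.0045, 0, -0.4, 0, 0],
    [-0.0034, 0.003, 0.0045, 0, -0.4, 0, 0],
  ],
)

```text
clock: 14.93
tool_pos: [541.5, 42.2, 81.3]
tool_rot: [-3.117, -0.388, -0.0]
ft_force: [-0.7, 0.5, -2.3]
width: 21.4
```

```bash
python3 d.py v -22.5 87 82
```

```text
t 14.93 tcp [541.47  42.21  81.3 ] vise -23.14161821533657 90.3814303733992 F [-0.72  0.53 -2.34] Fv -0.5605821806363289 0.6956584828365828 w 21.4 tau [-0.07  0.   -0.03] j [-0.02  0.01  2.    0.    1.13  1.3 ]
target [542.93  39.1   82.  ] delta [ 0.0007  0.0034 -0.0007] [-0.02 -0.01 -0.31]
```

carry_out(
  deltas=[
    [0.0005, 0.0006, 0, 0, 0, 0, 0],
    [0.0005, 0.0012, 0, 0, 0, 0, 0],
    [0.0005, 0.0018, 0, 0, 0, 0, 0],
    [0.0005, 0.0024, 0, 0, 0, 0, 0],
  ],
)

```text
clock: 15.27
tool_pos: [542.6, 40.0, 81.3]
tool_rot: [-3.117, -0.388, -0.0]
ft_force: [0.3, -0.4, -0.6]
width: 21.3
```

```bash
python3 d.py v -22.5 87 82
```

```text
t 15.27 tcp [542.57  40.04  81.31] vise -22.614392513814735 88.00606799635516 F [ 0.28 -0.38 -0.58] Fv 0.17749822641431046 -0.4372112956956456 w 21.3 tau [0.05 0.02 0.01] j [-0.03  0.01  2.    0.    1.13  1.3 ]
target [542.93  39.1   82.  ] delta [ 0.0001  0.001  -0.0007] [-0.02 -0.01 -0.3 ]
```

carry_out(
  deltas=[
    [0, 0.0006, 0, 0, 0, 0, 0],
    [0, 0.0012, 0, 0, 0, 0, 0],
    [0, 0.0018, 0, 0, 0, 0, 0],
  ],
)

```text
clock: 15.52
tool_pos: [543.1, 38.3, 81.4]
tool_rot: [-3.117, -0.388, -0.0]
ft_force: [0.3, 0.2, -1.7]
width: 21.4
```

```bash
python3 d.py v -22.5 87 82
```

```text
t 15.52 tcp [543.07  38.26  81.37] vise -22.575778858223114 86.15426880632447 F [ 0.28  0.18 -1.73] Fv 0.31939585398395487 0.10796606230773659 w 21.4 tau [0.02 0.   0.06] j [-0.03  0.01  2.    0.    1.13  1.29]
target [542.93  39.1   82.  ] delta [ 0.0001 -0.0008 -0.0006] [-0.02 -0.02 -0.3 ]
```

carry_out(
  deltas=[
    [0, 0.0006, 0, 0, 0, 0, 0],
    [0, 0.0012, 0, 0, 0, 0, 0],
    [0, 0.0018, 0, 0, 0, 0, 0],
  ],
)

```text
clock: 15.77
tool_pos: [543.3, 37.5, 81.4]
tool_rot: [-3.115, -0.387, 0.0]
ft_force: [-1.7, 6.1, 0.3]
width: 21.6
```

```bash
python3 d.py v -22.5 87 82
```

```text
t 15.77 tcp [543.26  37.53  81.43] vise -22.575982801932135 85.40446957011908 F [-1.73  6.13  0.28] Fv -0.14509046866628483 6.368283267906921 w 21.6 tau [ 1.26  0.32 -0.04] j [-0.03  0.01  2.    0.    1.13  1.29]
target [542.93  39.1   82.  ] delta [ 0.0001 -0.0016 -0.0006] [-0.17 -0.02 -0.33]
```

Strip end met at y≈85.4, holding a push of about 6 N. Easing to about 3 N and holding.

carry_out(
  deltas=[
    [0, 0.0006, 0, 0, 0, 0, 0],
    [0, 0.0006, 0, 0, 0, 0, 0],
    [0, 0.0006, 0, 0, 0, 0, 0],
  ],
)

```text
clock: 16.02
tool_pos: [543.2, 37.5, 81.4]
tool_rot: [-3.114, -0.387, 0.001]
ft_force: [-0.4, 4.5, 0.1]
width: 21.3
```

```bash
python3 d.py v 22.5 112 82
```

```text
t 16.02 tcp [543.25  37.49  81.41] vise -22.60015667690021 85.36632709190151 F [-0.35  4.47  0.12] Fv 0.7784472818170473 4.415312771315511 w 21.3 tau [ 1.16  0.27 -0.  ] j [-0.03  0.02  2.    0.    1.13  1.29]
target [580.24  74.57  82.  ] delta [ 0.0449 -0.0269 -0.0005] [-0.24 -0.01 -0.34]
```

Near strip stands about 4.5 N with no motion. Backing off and moving to the far strip.

carry_out(
  deltas=[
    [0, -0.008, 0, 0, 0, 0, 0],
    [0, -0.018, 0, 0, 0, 0, 0],
    [0.015, -0.018, 0, 0, 0, 0, 0],
    [0.032, -0.018, 0, 0, 0, 0, 0],
    [0.045, -0.018, 0, 0, 0, 0, 0],
    [0.045, -0.018, 0, 0, 0, 0, 0],
    [0.045, -0.018, 0, 0, 0, 0, 0],
  ],
)

```text
clock: 16.6
tool_pos: [582.5, 66.2, 81.4]
tool_rot: [-3.114, -0.388, 0.001]
ft_force: [-1.2, 0.8, -1.5]
width: 21.3
```

```bash
python3 d.py v 22.5 92 82
```

```text
t 16.6 tcp [582.46  66.18  81.35] vise 22.54745314695917 103.32871849875787 F [-1.23  0.77 -1.49] Fv -1.0023130552841955 1.0528533431151377 w 21.3 tau [0.05 0.03 0.02] j [0.02 0.1  1.91 0.   1.13 1.34]
target [585.25  55.2   82.  ] delta [ 0.      0.0113 -0.0007] [-0.19  0.02 -0.29]
```

carry_out(
  deltas=[
    [0, 0.004, 0, 0, 0, 0, 0],
    [0, 0.008, 0, 0, 0, 0, 0],
    [0, 0.011, 0, 0, 0, 0, 0],
    [0, 0.0125, 0, 0, 0, 0, 0],
    [0, 0.0135, 0, 0, 0, 0, 0],
    [0, 0.0142, 0, 0, 0, 0, 0],
  ],
)

```text
clock: 17.1
tool_pos: [585.9, 52.1, 81.4]
tool_rot: [-3.114, -0.387, 0.001]
ft_force: [0.6, -0.0, -1.7]
width: 21.1
```

```bash
python3 d.py v 22.5 87 82
```

```text
t 17.1 tcp [585.87  52.07  81.39] vise 22.318592775319058 88.81292721693632 F [ 0.63 -0.01 -1.66] Fv 0.6116702808730343 -0.16782481057055496 w 21.1 tau [ 0.03 -0.01 -0.02] j [-0.    0.11  1.9   0.    1.13  1.32]
target [586.5   50.36  82.  ] delta [ 0.0002  0.0018 -0.0006] [-0.19  0.02 -0.32]
```

carry_out(
  deltas=[
    [0, 0.0006, 0, 0, 0, 0, 0],
    [0, 0.0012, 0, 0, 0, 0, 0],
    [0, 0.0018, 0, 0, 0, 0, 0],
  ],
)

```text
clock: 17.35
tool_pos: [586.2, 50.6, 81.4]
tool_rot: [-3.114, -0.387, 0.001]
ft_force: [-0.3, 0.9, -0.4]
width: 21.5
```

```bash
python3 d.py v 22.5 87 82
```

```text
t 17.35 tcp [586.2   50.63  81.41] vise 22.271852152147396 87.33688115766475 F [-0.34  0.94 -0.43] Fv -0.08809390620245774 0.9975620847830615 w 21.5 tau [0.51 0.17 0.08] j [-0.01  0.11  1.9   0.    1.13  1.31]
target [586.5   50.36  82.  ] delta [ 0.0002  0.0003 -0.0006] [-0.24  0.02 -0.33]
```

carry_out(
  deltas=[
    [0, 0.0004, 0, 0, 0, 0, 0],
    [0, 0.0007, 0, 0, 0, 0, 0],
    [0, 0.0009, 0, 0, 0, 0, 0],
  ],
)

```text
clock: 17.6
tool_pos: [586.2, 50.5, 81.4]
tool_rot: [-3.112, -0.387, 0.002]
ft_force: [-0.8, 4.4, -0.3]
width: 21.2
```

```bash
python3 d.py v 22.5 87 82
```

```text
t 17.6 tcp [586.22  50.47  81.43] vise 22.251470816276235 87.17162949259107 F [-0.77  4.42 -0.33] Fv 0.36061399509904546 4.4680726140632 w 21.2 tau [0.88 0.24 0.01] j [-0.01  0.11  1.9   0.01  1.13  1.31]
target [586.5   50.36  82.  ] delta [ 0.0002  0.0002 -0.0006] [-0.33  0.03 -0.33]
```

carry_out(
  deltas=[
    [0, 0.0008, 0, 0, 0, 0, 0],
    [0, 0.0008, 0, 0, 0, 0, 0],
    [0, 0.0008, 0, 0, 0, 0, 0],
  ],
)

```text
clock: 17.85
tool_pos: [586.3, 50.3, 81.4]
tool_rot: [-3.111, -0.386, 0.002]
ft_force: [-1.7, 4.3, -0.4]
width: 21.4
```

```bash
python3 d.py v 22.5 112 82
```

```text
t 17.85 tcp [586.27  50.34  81.44] vise 22.26784893480563 87.03889005002878 F [-1.69  4.35 -0.43] Fv -0.5443157850763184 4.6309642881128905 w 21.4 tau [ 1.17  0.34 -0.02] j [-0.01  0.11  1.9   0.01  1.13  1.31]
target [580.24  74.57  82.  ] delta [ 0.0001 -0.025  -0.0004] [-0.4   0.04 -0.34]
```

The far strip also stands about 4.5 N. Backing off, lifting, and returning the tamper to its old spot.

carry_out(
  deltas=[
    [0, -0.01, 0, 0, 0, 0, 0],
    [0, -0.03, 0, 0, 0, 0, 0],
    [0, -0.06, 0, 0, 0, 0, 0],
    [0, -0.1, 0, 0, 0, 0, 0],
    [0, -0.14, 0, 0, 0, 0, 0],
    [0, -0.18, 0, 0, 0, 0, 0],
    [0, -0.2, 0, 0, 0, 0, 0],
    [0, -0.2, 0, 0, 0, 0, 0],
  ],
)

```text
clock: 18.52
tool_pos: [536.3, 247.7, 83.0]
tool_rot: [-3.11, -0.394, 0.001]
ft_force: [0.1, -0.8, -0.5]
width: 21.4
```

```bash
python3 d.py w 496 298 75
```

```text
t 18.52 tcp [536.33 247.7   82.98] vise 23.340380515411496 290.61354994342486 F [ 0.09 -0.83 -0.48] Fv -0.1234823844175013 -0.8245251133219128 w 21.4 tau [ 0.04 -0.02  0.06] j [0.34 0.11 1.9  0.01 1.13 1.65]
target [496. 298.  75.] delta [-0.0265 -0.0587  0.0084] [-0.38 -0.03 -0.05]
```

carry_out(
  deltas=[
    [-0.0265, -0.0587, 0.008, -0.4, 0, 0, 0],
    [-0.0265, -0.0587, 0.008, -0.4, 0, 0, 0],
    [-0.0265, -0.0587, 0.008, -0.4, 0, 0, 0],
    [-0.0265, -0.0587, 0.008, -0.4, 0, 0, 0],
    [-0.0265, -0.0587, 0.008, -0.4, 0, 0, 0],
    [-0.0265, -0.0587, 0.008, -0.4, 0, 0, 0],
  ],
)

```text
clock: 19.02
tool_pos: [497.0, 297.0, 75.6]
tool_rot: [3.116, 0.393, 0.002]
ft_force: [-0.3, -1.0, -1.0]
width: 21.3
```

```bash
python3 d.py w 496 298 58; python3 - <<'E'
from h import *
im=robot.snapshot('side')[:,:,::-1][180:340,130:290]; cv2.imwrite(f'pics/pl_side.png',cv2.resize(im,None,fx=3,fy=3))
E
```

```text
t 19.02 tcp [497.   297.    75.61] vise -2.4003746714159555 348.1911483084448 F [-0.26 -0.96 -0.96] Fv -0.4897846388910532 -0.8642278167196751 w 21.3 tau [ 0.02 -0.   -0.01] j [ 0.45  0.1   1.93 -0.    1.12  1.77]
target [496. 298.  58.] delta [-0.0007 -0.0012  0.0176] [ 0.07 -0.08 -0.11]
```

View pics/pl_side.png

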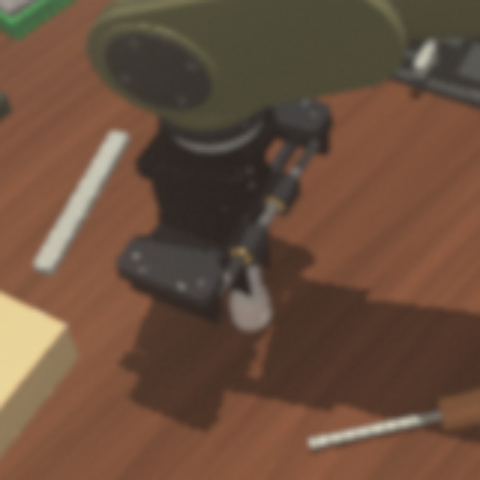

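Tamper is upright just above the bench, clear of the carton, bar and screwdriver. Lowering.

carry_out(
  deltas=[
    [0, 0, 0.008, 0, 0, 0, 0],
    [0, 0, 0.015, 0, 0, 0, 0],
    [0, 0, 0.0175, 0, 0, 0, 0],
    [0, 0, 0.0185, 0, 0, 0, 0],
    [0, 0, 0.0185, 0, 0, 0, 0],
  ],
)

```text
clock: 19.48
tool_pos: [496.6, 296.6, 56.2]
tool_rot: [3.116, 0.392, -0.0]
ft_force: [-0.1, 0.3, -1.3]
width: 21.4
```

```bash
python3 d.py w 496 298 55.5
```

```text
t 19.48 tcp [496.64 296.58  56.21] vise -2.852532024650692 347.87186626244176 F [-0.07  0.26 -1.29] Fv -0.0002001192943040206 0.2720869389092828 w 21.4 tau [-0.01 -0.02 -0.02] j [ 0.45  0.12  1.94 -0.    1.08  1.77]
target [496.  298.   55.5] delta [-0.0003 -0.0015  0.0007] [ 0.07  0.01 -0.14]
```

carry_out(
  deltas=[
    [0, 0, 0.0006, 0, 0, 0, 0],
    [0, 0, 0.0012, 0, 0, 0, 0],
    [0, 0, 0.0016, 0, 0, 0, 0],
    [0, 0, 0.0016, 0, 0, 0, 0],
  ],
)

```text
clock: 19.82
tool_pos: [496.9, 296.7, 55.4]
tool_rot: [3.116, 0.393, 0.001]
ft_force: [-1.8, -2.0, 3.2]
width: 21.4
```

```bash
python3 d.py w 496 298 55.5
```

```text
t 19.82 tcp [496.95 296.66  55.39] vise -2.5328317700649072 347.87280866877205 F [-1.84 -1.98  3.2 ] Fv -2.2773674383061633 -1.4603198191890092 w 21.4 tau [-0.28  0.25 -0.05] j [ 0.45  0.12  1.94 -0.    1.08  1.77]
target [496.  298.   55.5] delta [-0.0006 -0.0015 -0.0001] [ 0.08 -0.02 -0.13]
```

Foot on the bench with no slip in the grip. Releasing.

carry_out(
  deltas=[
    [0, 0, 0, 0, 0, 0, 27],
    [0, 0, 0, 0, 0, 0, 32],
    [0, 0, 0, 0, 0, 0, 40],
    [0, 0, 0, 0, 0, 0, 55],
    [0, 0, 0, 0, 0, 0, 70],
    [0, 0, 0, 0, 0, 0, 80],
    [0, 0, 0, 0, 0, 0, 80],
    [0, 0, 0, 0, 0, 0, 80],
  ],
)

```text
clock: 20.48
tool_pos: [496.9, 296.7, 55.3]
tool_rot: [3.116, 0.393, 0.001]
ft_force: [-0.1, 0.1, 0.3]
width: 65.0
```

carry_out(
  deltas=[
    [0, 0, -0.015, 0, 0, 0, 80],
    [0, 0, -0.03, 0, 0, 0, 80],
    [0, 0, -0.06, 0, 0, 0, 80],
    [0, 0, -0.1, 0, 0, 0, 80],
    [0, 0, -0.14, 0, 0, 0, 80],
    [0, 0, -0.18, 0, 0, 0, 80],
    [0, 0, -0.18, 0, 0, 0, 80],
  ],
)

```text
clock: 21.07
tool_pos: [501.0, 298.9, 246.4]
tool_rot: [-3.113, -0.392, -0.026]
ft_force: [1.8, 0.2, 2.0]
width: 75.8
```

```bash
python3 d.py w 496 298 55.5; python3 - <<'E'
from h import *
im=robot.snapshot('side')[:,:,::-1]; cv2.imwrite(f'pics/e_full.png',im);im=im[150:310,140:300]; cv2.imwrite(f'pics/e_side.png',cv2.resize(im,None,fx=4,fy=4))
im=robot.snapshot('top')[:,:,::-1]; cv2.imwrite(f'pics/e_top.png',im)
E
```

```text
t 21.07 tcp [500.96 298.92 246.44] vise 1.9221842569499163 349.0593381728253 F [1.76 0.22 2.03] Fv 1.755978430983858 -0.22217910063427648 w 75.8 tau [ 0.03 -0.03  0.03] j [ 0.45 -0.05  1.78 -0.    1.4   1.77]
target [496.  298.   55.5] delta [-0.0083  0.      0.1908] [-0.11 -0.98 -0.13]
```

View pics/e_side.png

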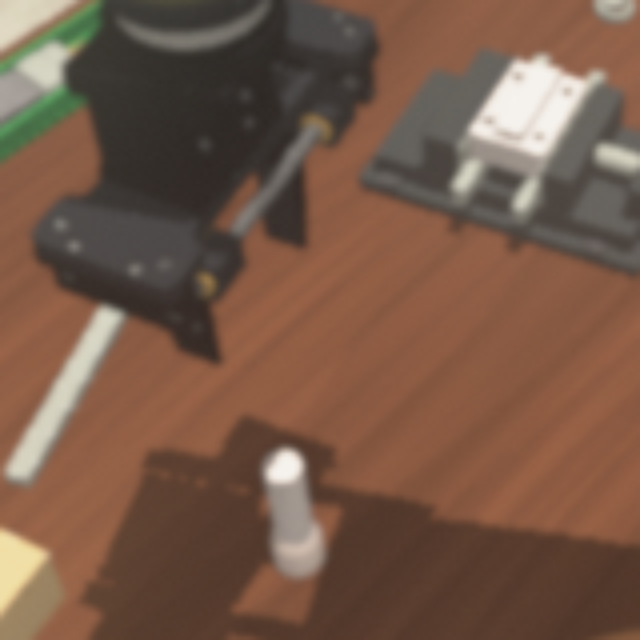

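View pics/e_top.png

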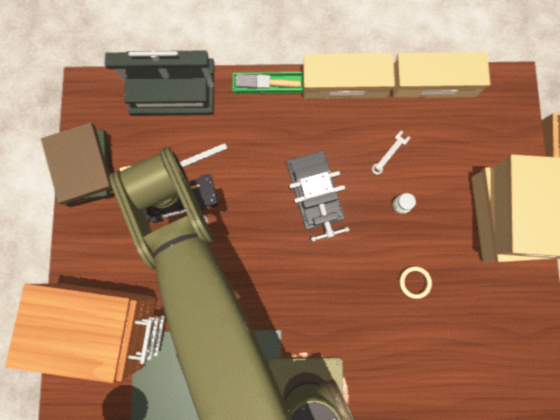

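Tamper stands upright at (285,510) in the zoom. Strips and bystanders are unchanged. Letting the arm settle, then handing in.

carry_out(
  deltas=[
    [0, 0, 0, 0, 0, 0, 80],
    [0, 0, 0, 0, 0, 0, 80],
    [0, 0, 0, 0, 0, 0, 80],
    [0, 0, 0, 0, 0, 0, 80],
  ],
)

```text
clock: 21.5
tool_pos: [497.4, 297.2, 236.7]
tool_rot: [3.116, 0.393, 0.005]
ft_force: [0.8, -0.1, 1.1]
width: 76.0
```

```bash
python3 - <<'E'
from h import *
def st(n,c):
    im=robot.snapshot(c)[:,:,::-1]; cv2.imwrite(f'pics/{n}.png',im)
st('fin_side','side')
a=cv2.imread('pics/side0.png').astype(int)[215:310,200:230]; b=cv2.imread('pics/fin_side.png').astype(int)[215:310,200:230]
d=robot.trace('tamper','side')[:2]; print([(x['conf'],x['rect']) for x in d])
print(robot.sense()['tool_pos'],robot.sense()['ft_force'])
print(robot.sign_off())
E
```

```text
[(0.86, [214.0, 277.3, 13.8, 28.2])]
[497.68957308 297.3158337  237.27780401] [0.09699046 0.23479128 0.40100108]
the job is handed in; nothing more can be done
None
```

I pressed the block down with the tamper, checked both strips and handed the job in at about 21.6 s. No verdict was reported.

- **Press:** The rib went from about 87 mm to 80 mm above the bench. I then held a net press of about 22–27 N for roughly 1 s, and the block moved no further. The vertical force peaked slightly above the suggested 20–25 N, with about 12 N sideways on top of it. That makes about 29 N in all, below the 40 N limit.
- **Strip checks:** I pushed the near strip first, with about 4.5 N after a brief 6 N, then the far strip with about 4.5 N. The tool moved only 0.04 mm against the near strip. It crept 0.13 mm against the far one, which I put down to the tamper tilting slightly in the grip rather than the strip sliding. Both pushes were somewhat above the requested 3 N.
- **Strip position:** The near strip's end met the tamper about 5 mm off centre and the far one's about 3 mm. Both are well inside the 20 mm limit.
- **Tamper and bench:** The tamper stands upright within a millimetre or two of where it started, and the arm is about 140 mm above it, touching nothing. In the last pictures the other things I could see looked unmoved. The arm partly hid the carton and the screwdriver, so I did not fully confirm those two.

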